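# Check two sharps boxes' catches and lock the nippers away in the good one

### The job

First check the spring catches of both steel sharps boxes, then put the glass nippers away in the good one. Press each front catch down gently: a good one clicks and its lid springs up well before 15 N; if one still holds when you push with 15 N it is out of limits, so do not force it and leave that box shut. Lay the nippers in the open box, push its lid down firmly but with no more than 25 N until the catch clicks and holds, and leave everything else on the table where it is.

Things in the scene. Friction and masses are not known exactly. Their poses are not given: they have to be found in the camera images.
- nippers: wheeled glass nippers with red handle grips, lying flat, 178 mm long, 45 mm wide over the handles, 14 mm thick, 0.26 kg. Origin: on the underside of the steel neck, near the centre of mass; x points to the cutting wheels (they end 66 mm ahead), the handles end 112 mm behind. The neck, a flat-sided block 26 mm wide (y) and 14 mm high, from 16 mm behind to 32 mm ahead of the origin, is the place to grip.
- box_a: one of two identical grey steel sharps boxes with a sprung lid, screwed to the table on a board. Outside 136 (x) by 226 (y) mm, inside 128 by 218. Origin: under its middle, 0 to 6 mm above the table; x points from the catch side (front, towards the robot) to the hinge side, y along the hinge, z up. Above the origin: felt floor 13 mm, rim 62, top of the shut lid 70, top of the hook 84.
- box_b: the other box, the same in all its sizes and axes as box_a. Either may stand left or right. One of the two, not always the same, has a catch that is too stiff; they look alike. In both the hook stands from 73 to 83 mm in front of the origin and is 28 mm wide, so keep clear of it when pushing the lid.
- lid_a: flat lid of box_a, 136 by 226 by 5 mm. Origin: middle of the hinge line, 68 mm behind and 65 mm above the box's origin; the lid reaches 136 mm from it along its own -x, outer face 5 mm out along its own z (up when shut, tilt about 0.01 rad when latched). When the catch lets go a spring swings it up to 1.65 rad, just past upright, turned about its +y; the spring keeps it there.
- lid_b: lid of box_b, same as lid_a. Shutting either: from behind, 2 to 3 N against the spring; over the last 15 mm at the front edge a small tab there pushes the hook aside: pushed 25 mm behind the edge the force rises to 9 to 14 N at 6 mm above flush, then drops, and at flush the hook snaps over the tab; a rubber seal stops it 1 or 2 mm lower. Unlatched, it springs up again.
- catch_a: steel rocker catch on the front of box_a: an upright hook over the lid's tab and, on the same pivot, a level paddle reaching 50 mm to the front, 40 mm wide, 4 mm thick, to be pressed down. Origin: on the pivot, 81 mm in front of and 40 mm above the box's origin; axes as the box's at rest. Pressed, it tips about its -y, 0 to 0.27 rad, and draws the hook off the tab; let go, it springs back.
- catch_b: rocker catch of box_b, same sizes as catch_a. Pressed on the rib, a good catch stirs at about 4 N and lets go at 5 to 8 N after some 5 mm of travel (stop at 9 mm, where the force climbs steeply); the stiff one climbs some 6 N per mm, to 15 N within about 2 mm, and would need over 30 N to let go.
- paddle_a (a point): middle of the top of the raised round rib across the paddle of catch_a, where it is pressed: 34 mm in front of the pivot, so 115 mm in front of the origin of box_a and 46 mm above it; clear of the hook, which stands 32 mm behind it
- paddle_b (a point): middle of the top of the raised round rib across the paddle of catch_b, where it is pressed: 34 mm in front of the pivot, so 115 mm in front of the origin of box_b and 46 mm above it; clear of the hook, which stands 32 mm behind it
- tube_1: white paint tube, 95 mm long, 23 mm thick, lying between or behind the boxes; bystander. Origin under its middle
- tube_2: white paint tube, 95 mm long, 23 mm thick, lying at the left; bystander. Origin under its middle
- jar: glass jar, 52 mm across, 75 mm tall, with a metal cap; bystander. Origin under its middle
- brush: paint brush, 190 mm long, at the right; bystander
- screwdriver: black screwdriver, 170 mm long, at the left; bystander
- tile: blue ceramic tile, 50 by 50 by 6 mm, at the back; bystander

How it is judged:
By the outcome, as a careful person would: the job done as asked, in the order asked, and still so for the second after the job is handed in, with the robot touching nothing.
It also fails if it takes over 64 s, if anything falls off the work surface, if the arm or the gripper's body presses on something with over 40 N, if the wrist force passes 120 N, or if a joint passes its speed limit or range.

### The arm

A 6-joint arm with a two-finger parallel gripper is mounted at the origin on the work surface. World frame = base frame: x ahead of the robot, y to its left, z up, the work surface at z = 0. Lengths are in m, angles in rad, forces in N, time in s.
With the tool pointing down it reaches from about 0.375 to 0.975 m from the base axis. Payload 3.8 kg.
Tool frame: the origin (TCP) lies on the centre line of the jaws, within the pads' length; the fingertips stand 11 mm ahead of it and the grasp point (between the pads) lies 8 mm behind it; z points along the fingers, y is the direction in which the jaws open and shut (so a half turn about z gives the same grasp; the last joint's range is limited). The gripper opens to 85 mm and grips with 20 to 120 N. Pads are 22 mm wide; open, the fingers measure 114 mm over their backs; the gripper's body (76 mm by 85 mm) begins 54 mm behind the grasp point. The pads swing forward as they close: fully open they stand 13 mm farther back than shut.
Start: joints at [1.282, 0.264, 1.604, -0, 1.274, -0.037], TCP at [0.168, 0.654, 0.242] pointing down, gripper open.
Joint ranges: [-2.63, 2.63], [-0.94, 2.18], [0.31, 2.57], [-1.31, 4.45], [0, 2.66], [-2.55, 2.55]. Speed limits (rad/s): [2.57, 2.57, 3.14, 3.14, 3.14, 3.14].

### API

Orientations are given as [roll, pitch, yaw] about the fixed x, y, z axes, in that order (R = Rz(yaw) Ry(pitch) Rx(roll)).
In Python, from cell import arm, effector, solver, sensors, imaging, hand_in gives the robot as it stands. The module is installed in compiled form; this text tells all that it offers. Calls block until the motion is done:
- arm.move_ptp(position, orientation): joint-space move of the TCP to a pose.
- arm.movel(position, speed=0.15, ori=None, guard=None): straight line of the TCP; ori=None keeps the orientation; speed is the mean speed in m/s. With guard (N) it stops when the force on the tool has changed by that much, and returns True; else False.
- arm.set_joints(angles): joint-space move.
- effector.move_gripper(opening, newtons=None): finger opening in m; newtons is the grip in N (None keeps the last); returns when the fingers have stopped.
- arm.pause(seconds).
- solver.ik(position, orientation): joint angles nearest the present ones, or None.
- sensors.sense(): the state.
- imaging.snapshot(name): name is "side" or "top" or "wrist"; returns the picture (420x560x3 uint8, red, green, blue); there is no depth.
- imaging.camera_model(name): a dict with "intrinsics" (3x3 intrinsics, pixels), "T" (4x4, takes a point from camera to world coordinates). Camera axes: x right, y down, z forward; pixel columns grow to the right and rows downward; lengths in m; the calibration is good to about 2 mm. A picture is of the moment at which its call begins: read the wrist's pose just before it. camera_model takes no time and is no camera call; for the wrist camera it gives the pose at the moment of the call.
A pose or a line that the arm cannot do raises arm.PlanningError and nothing moves.
- hand_in(): hands the job in, once; it reports no verdict.
The state is a dict: "t": time; "joint_pos": joint angles; "joint_vel": joint speeds; "effort": joint torques, N m; "eef_pos": TCP position; "orientation": TCP orientation; "force": force on the tool from outside, world axes, zero at the start; "ft_torque": the same for the moment, N m; "grip_width": finger opening in m.
Only numpy, scipy, OpenCV 4.12 (cv2) and the standard library are available. Lean on these libraries where they do the work, as an engineer would, in place of code of your own. Each camera call takes 0.05 s, during which the arm holds its last target. There are 200 camera calls.

## Working session

There is one attempt and no reset: what is moved stays moved. The work goes in short steps, each a Python script; the robot and the scene stay as the last script left them, time stands still between calls to the robot, and variables do not carry over. Pictures are saved under pics/ and viewed, about 8 in all and at most 12, crops included, and the job is handed in when it is done.

```bash
mkdir -p pics; python3 - <<'E'
from cell import arm, effector, solver, sensors, imaging
import cv2, numpy as np
for n in ["top","side"]:
    im=imaging.snapshot(n); cv2.imwrite(f"pics/{n}0.png",im[:,:,::-1])
    m=imaging.camera_model(n); print(n,np.round(m["intrinsics"],1).tolist(),np.round(m["T"],3).tolist())
s=sensors.sense(); print(s["t"],s["eef_pos"],s["orientation"],s["force"])
E
```

```text
top [[383.7, 0.0, 280.0], [0.0, 383.7, 203.9], [0.0, 0.0, 1.0]] [[-0.07, -0.973, 0.219, 0.395], [-0.998, 0.068, -0.013, -0.001], [-0.002, -0.22, -0.976, 0.977], [0.0, 0.0, 0.0, 1.0]]
side [[473.5, 0.0, 268.6], [0.0, 473.5, 204.1], [0.0, 0.0, 1.0]] [[-0.989, -0.089, 0.119, 0.445], [-0.148, 0.668, -0.73, 0.884], [-0.015, -0.739, -0.673, 0.877], [0.0, 0.0, 0.0, 1.0]]
0.1 [0.16802157 0.6530799  0.2410755 ] [-3.13954495e+00 -8.01661933e-05  2.88970428e+00] [-0.8056599   0.17203526  0.57680928]
```

View pics/top0.png

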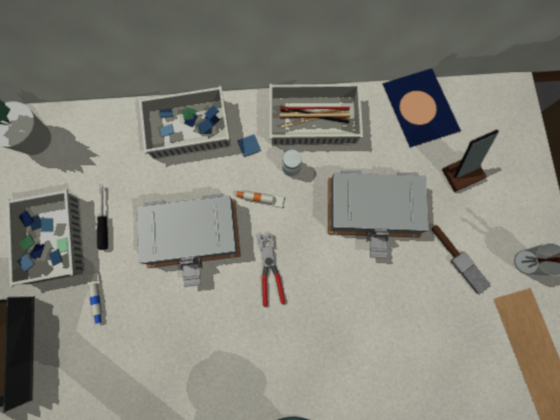

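View pics/side0.png

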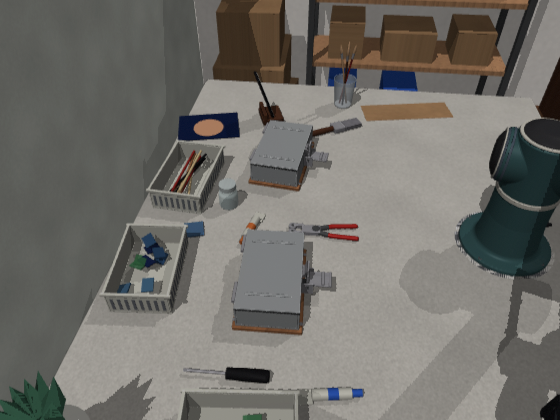

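The top view shows the left box lid with corners near (137,206), (231,196), (236,255) and (139,262) and its paddle at (192,275). The right box lid is near (333,171) to (427,235) with its paddle at (379,248). The nippers' wheels are at (266,237), their neck is near (268,258), and the red handles run to (265,304) and (282,302). The side view agrees.

```bash
cat > h.py <<'E'
from cell import arm, effector, solver, sensors, imaging, hand_in
import cv2, numpy as np
def ray(cm,px,z):
    K,T=np.array(cm["intrinsics"]),np.array(cm["T"])
    d=T[:3,:3]@np.linalg.solve(K,[px[0],px[1],1.]); o=T[:3,3]
    return o+d*(z-o[2])/d[2]
def proj(cm,p):
    K,T=np.array(cm["intrinsics"]),np.array(cm["T"])
    q=K@(T[:3,:3].T@(np.asarray(p)-T[:3,3])); return q[:2]/q[2]
E
python3 - <<'E'
from h import *
cm=imaging.camera_model("top")
for nm,c,p in [("L",[(137,206),(231,196),(236,255),(139,262)],(192,281)),("R",[(335,171),(425,173),(427,235),(331,232)],(378,254))]:
    P=np.array([ray(cm,q,.073) for q in c]); print(nm,P.mean(0).round(3),P[:,:2].round(3).tolist(),"tip",ray(cm,p,.045).round(3))
    d=(P[0]+P[1]-P[2]-P[3]); print(" yaw",np.arctan2(d[1],d[0]), np.arctan2(*(-1*(P[0]-P[1]+P[3]-P[2])[[0]]),(P[0]-P[1]+P[3]-P[2])[1]), np.linalg.norm(d)/2,np.linalg.norm(P[0]-P[1]))
im=imaging.snapshot("top"); hsv=cv2.cvtColor(im,cv2.COLOR_RGB2HSV)
m=(((hsv[...,0]<8)|(hsv[...,0]>172))&(hsv[...,1]>150)&(hsv[...,2]>70)).astype(np.uint8)
n,_,st,ce=cv2.connectedComponentsWithStats(m)
for i in range(1,n):
    if st[i,4]>25: print("red",st[i],ce[i].round(1),ray(cm,ce[i],.008).round(3))
print("wheel,neck",ray(cm,(266,237),.007).round(3),ray(cm,(268,258),.007).round(3))
w=imaging.camera_model("wrist"); s=sensors.sense()
from scipy.spatial.transform import Rotation as R
Rt=R.from_euler("xyz",s["orientation"]).as_matrix()
print(np.round(w["intrinsics"],1).tolist(), (Rt.T@np.array(w["T"])[:3,:3]).round(3).tolist(), (Rt.T@(np.array(w["T"])[:3,3]-s["eef_pos"])).round(3))
for y in [0,.5,1,np.pi/2,np.pi,-np.pi/2]: 
    print(y,[None if q is None else np.round(q,2).tolist() for q in [solver.ik([.4,.21,.3],[np.pi,0,y]),solver.ik([.4,-.21,.3],[np.pi,0,y])]])
E
```

```text
L [0.552 0.215 0.073] [[0.617, 0.331], [0.626, 0.104], [0.483, 0.098], [0.482, 0.325]] tip [0.431 0.209 0.045]
 yaw 0.043466433282706295 0.02071387210344284 0.13916782999785668 0.2276749968099855
R [ 0.585 -0.253  0.073] [[0.671, -0.154], [0.651, -0.374], [0.498, -0.356], [0.521, -0.13]] tip [ 0.464 -0.242  0.045]
 yaw -0.1424123685093417 -0.09751905544403537 0.15283817234441086 0.22105642644152063
red [280 107  34   3  46] [294.3 107.9] [ 0.879 -0.072  0.008]
red [328 107  21   2  29] [339.5 107.7] [ 0.871 -0.196  0.008]
red [275 273  10  31 114] [279.8 287.8] [0.401 0.001 0.008]
red [262 275   5  31 119] [264.3 290.2] [0.398 0.039 0.008]
wheel,neck [0.529 0.027 0.007] [0.476 0.025 0.007]
[[344.3, 0.0, 279.0], [0.0, 344.3, 219.1], [0.0, 0.0, 1.0]] [[0.001, -0.962, -0.274], [1.0, 0.001, 0.0], [0.0, -0.274, 0.962]] [ 0.07  -0.001 -0.13 ]
0 [[0.43, -0.2, 1.98, -0.0, 1.37, 2.0], [-0.54, -0.2, 1.98, -0.0, 1.37, 1.03]]
0.5 [[0.43, -0.2, 1.98, -0.0, 1.37, 1.5], [-0.54, -0.2, 1.98, -0.0, 1.37, 0.53]]
1 [[0.43, -0.2, 1.98, -0.0, 1.37, 1.0], [-0.54, -0.2, 1.98, -0.0, 1.37, 0.03]]
1.5707963267948966 [[0.43, -0.2, 1.98, -0.0, 1.37, 0.43], [-0.54, -0.2, 1.98, 0.0, 1.37, -0.54]]
3.141592653589793 [[0.43, -0.2, 1.98, 0.0, 1.37, -1.14], [-0.54, -0.2, 1.98, 0.0, 1.37, -2.11]]
-1.5707963267948966 [None, None]
```

The sizes check out: the lids measure about 0.139×0.228 m, and the nippers lie near (0.48, 0.025) with yaw about 0. Next I take a close wrist look at both boxes.

```bash
python3 - <<'E'
from h import *
import pickle
effector.move_gripper(0.0,30)
out={}
for nm,p in [("L",[.40,.17,.28]),("R",[.42,-.22,.28])]:
    arm.move_ptp(p,[np.pi,0,np.pi]); arm.pause(.15)
    cm=imaging.camera_model("wrist"); im=imaging.snapshot("wrist"); out[nm]=(cm,im)
    cv2.imwrite(f"pics/w{nm}0.png",im[:,:,::-1])
pickle.dump(out,open("w0.pkl","wb")); s=sensors.sense(); print(s["t"],s["force"],s["eef_pos"])
E
```

```text
4.7083 [-0.08124201 -0.15048716 -0.08247069] [ 0.42039825 -0.21905339  0.28003137]
```

View pics/wL0.png

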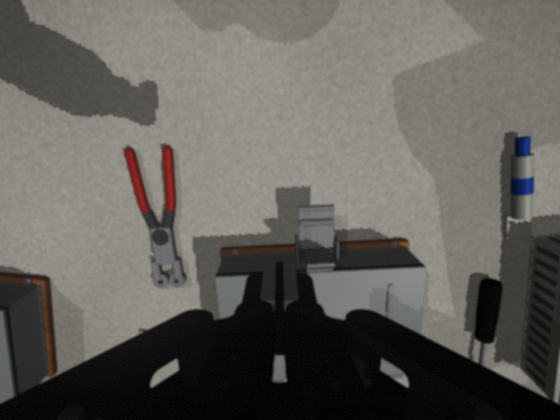

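View pics/wR0.png

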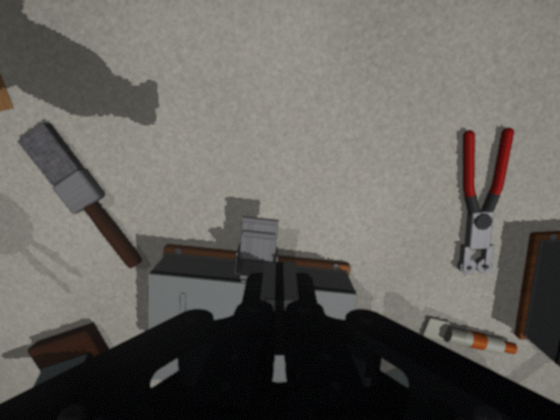

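Left wrist view: paddle at (298–334, 205–260), box front face running from about (220,250) to (424,265), nippers' neck at about (163,245) with wheels at (168,282). Right view: paddle at (242–278, 217–270), nippers' neck at about (482,235). I zoom in on both to read edges.

```bash
python3 - <<'E'
import pickle,cv2,numpy as np
o=pickle.load(open("w0.pkl","rb"))
def crop(n,x,y,w,h,s): 
    c=o[n][1][y:y+h,x:x+w,::-1]; c=np.clip(c.astype(float)*1.5,0,255).astype(np.uint8); return cv2.resize(c,None,fx=s,fy=s,interpolation=cv2.INTER_CUBIC)
a=crop("L",205,195,230,98,3.4); b=crop("R",135,205,230,98,3.4)
cv2.imwrite("pics/crop1.png",np.vstack([a,b])[:600,:800]); print(a.shape)
E
```

```text
(333, 782, 3)
```

View pics/crop1.png

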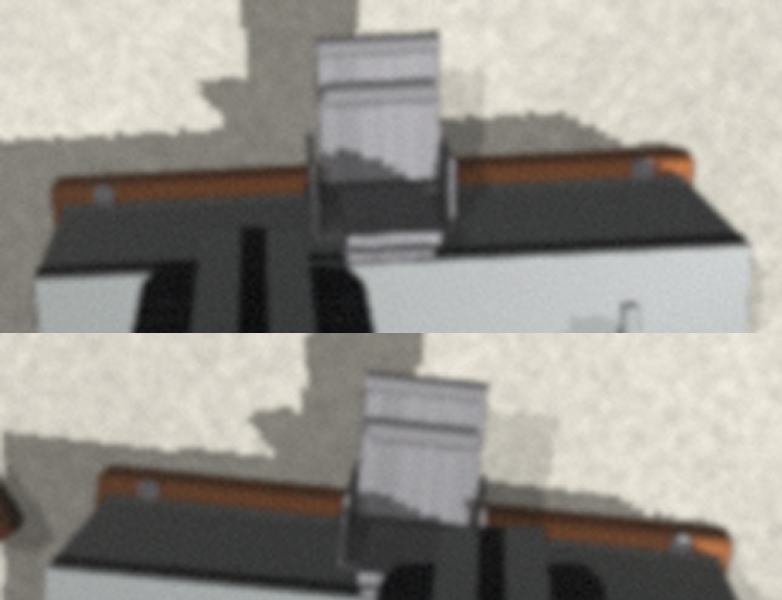

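```bash
python3 - <<'E'
from h import *
import pickle
o=pickle.load(open("w0.pkl","rb"))
for n,c,p,r in [("L",[(216.8,274.7),(425,266.2)],[(298.5,206.2),(333.8,205.3)],(316.5,221.5)),("R",[(149.1,274.1),(351,283.5)],[(241.8,217.1),(278.2,220.3)],(258.8,233.5))]:
    cm=o[n][0]
    for dz in (0,.003,.006):
        C=[ray(cm,q,.070+dz)[:2] for q in c]; P=[ray(cm,q,.042+dz)[:2] for q in p]; rb=ray(cm,r,.046+dz)[:2]
        d=C[1]-C[0]; yaw=np.arctan2(-d[0],d[1]); u=np.array([np.cos(yaw),np.sin(yaw)])
        d2=P[1]-P[0]
        print(n,dz,"yaw %.3f len %.3f paddleyaw %.3f w %.3f"%(yaw,np.hypot(*d),np.arctan2(-d2[0],d2[1]),np.hypot(*d2)),"orig lid",(sum(C)/2+.068*u).round(4),"paddle",(sum(P)/2+.131*u).round(4),"rib",(rb+.115*u).round(4),"ribpt",rb.round(4))
    im=o[n][1]; hsv=cv2.cvtColor(im,cv2.COLOR_RGB2HSV)
    m=(((hsv[...,0]<8)|(hsv[...,0]>172))&(hsv[...,1]>150)&(hsv[...,2]>50)).astype(np.uint8); k,_,st,ce=cv2.connectedComponentsWithStats(m)
    G=[ray(cm,ce[i],.008)[:2] for i in range(1,k) if st[i,4]>200]
    print(" grips",np.round(G,4).tolist())
cm=o["L"][0]
print("L neck pivot",ray(cm,(160,237),.014).round(4),"wheels mid",ray(cm,(169,281),.010).round(4))
cm=o["R"][0]
print("R neck pivot",ray(cm,(483,222),.014).round(4),"wheels mid",ray(cm,(476,267),.010).round(4))
E
```

```text
L 0 yaw 0.046 len 0.223 paddleyaw 0.028 w 0.039 orig lid [0.5521 0.2176] paddle [0.5504 0.2167] rib [0.5513 0.2165] ribpt [0.4364 0.2112]
L 0.003 yaw 0.046 len 0.221 paddleyaw 0.028 w 0.038 orig lid [0.5507 0.2172] paddle [0.5497 0.2164] rib [0.5504 0.2161] ribpt [0.4355 0.2108]
L 0.006 yaw 0.046 len 0.219 paddleyaw 0.028 w 0.038 orig lid [0.5493 0.2168] paddle [0.5489 0.216 ] rib [0.5495 0.2158] ribpt [0.4347 0.2105]
 grips [[0.3952, 0.0401], [0.3969, 0.002]]
R 0 yaw -0.049 len 0.218 paddleyaw -0.089 w 0.041 orig lid [ 0.5825 -0.2537] paddle [ 0.5858 -0.2472] rib [ 0.5858 -0.2477] ribpt [ 0.471  -0.2422]
R 0.003 yaw -0.049 len 0.216 paddleyaw -0.089 w 0.040 orig lid [ 0.5811 -0.2535] paddle [ 0.585 -0.247] rib [ 0.5848 -0.2476] ribpt [ 0.47  -0.242]
R 0.006 yaw -0.049 len 0.215 paddleyaw -0.089 w 0.040 orig lid [ 0.5796 -0.2532] paddle [ 0.5841 -0.2468] rib [ 0.5838 -0.2474] ribpt [ 0.469  -0.2418]
 grips [[0.3946, 0.0391], [0.3975, 0.0004]]
L neck pivot [0.4657 0.0253 0.014 ] wheels mid [0.5262 0.0298 0.01  ]
R neck pivot [0.4664 0.0251 0.014 ] wheels mid [0.5266 0.0285 0.01  ]
```

Measurements agree with the given sizes: lid length 0.216–0.223 m and paddle width 0.038–0.041 m. Left box origin ≈ (0.5505, 0.2165) with yaw 0.04. Right box ≈ (0.585, −0.250) with yaw −0.085. Next I press both catches in small steps under force control.

```bash
cat >> h.py <<'E'
BOX={"L":(np.array([.5505,.2165]),.040),"R":(np.array([.585,-.2505]),-.085)}
def w(n,x,y=0.):
    o,a=BOX[n]; return o+np.array([[np.cos(a),-np.sin(a)],[np.sin(a),np.cos(a)]])@[x,y]
def fz(): return np.mean([sensors.sense()["force"][2] for _ in range(5)])
E
python3 - <<'E'
from h import *
def press(n):
    xy=w(n,-.120); ori=[np.pi,0,np.pi+BOX[n][1]]
    arm.move_ptp([*xy,.13],ori); arm.movel([*xy,.075],.15); arm.pause(.2)
    f0=fz(); hit=arm.movel([*xy,.050],.015,guard=1.5)
    z=sensors.sense()["eef_pos"][2]; zc=z; log=[]; pk=0
    print(n,"contact",hit,round(z,4),"f0",round(f0,2))
    if hit:
        f=fz()-f0
        while f<15 and zc-z<.0078:
            z-=.0005 if f<9 else .0002
            arm.movel([*xy,z],.01); arm.pause(.02); f=fz()-f0; pk=max(pk,f); log.append((round((zc-z)*1e3,1),round(f,1)))
            if pk>3.5 and f<.5*pk: break
        print(log)
    arm.movel([*xy,.20],.2); print("t",round(sensors.sense()["t"],2))
for n in "LR":
    a=imaging.snapshot("top"); press(n); arm.pause(.3); b=imaging.snapshot("top")
    cm=imaging.camera_model("top"); p=proj(cm,[*w(n,.03),.073]).astype(int)
    r=lambda i:i[p[1]-25:p[1]+25,p[0]-35:p[0]+35].astype(float)
    print(n,"lid change",np.abs(r(a)-r(b)).mean())
cv2.imwrite("pics/top1.png",b[:,:,::-1])
E
```

```text
L contact True 0.0598 f0 -0.57
[(np.float64(0.5), np.float64(7.1)), (np.float64(1.0), np.float64(8.8)), (np.float64(1.5), np.float64(10.5)), (np.float64(1.7), np.float64(12.0)), (np.float64(1.9), np.float64(13.4)), (np.float64(2.1), np.float64(14.8)), (np.float64(2.3), np.float64(15.8))]
t 10.9
L lid change 12.556952380952382
R contact True 0.0599 f0 1.21
[(np.float64(0.5), np.float64(3.6)), (np.float64(1.0), np.float64(3.7)), (np.float64(1.5), np.float64(3.8)), (np.float64(2.0), np.float64(4.1)), (np.float64(2.5), np.float64(3.7)), (np.float64(3.0), np.float64(4.2)), (np.float64(3.5), np.float64(5.0)), (np.float64(4.0), np.float64(4.3)), (np.float64(4.5), np.float64(4.4)), (np.float64(5.0), np.float64(5.0)), (np.float64(5.5), np.float64(4.9)), (np.float64(6.0), np.float64(4.8)), (np.float64(6.5), np.float64(5.7)), (np.float64(7.0), np.float64(5.4)), (np.float64(7.5), np.float64(5.1)), (np.float64(8.0), np.float64(6.6))]
t 19.86
R lid change 59.32085714285714
```

View pics/top1.png

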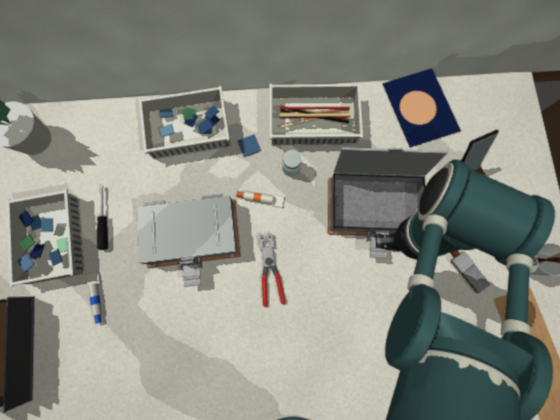

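The left catch held at 15.8 N with only 2.3 mm of travel, so it is out of limits. The right one let go at about 5–6 N, and the top view shows its lid up and the interior visible at (380,200), with the left lid still shut. Next I pick up the nippers.

```bash
python3 - <<'E'
from h import *
import pickle
o=pickle.load(open("w0.pkl","rb"))
A=[]
for n,hs,ws in [("L",[(130,148.5),(167,146.5)],[(158,287),(180,286)]),("R",[(469.5,130.5),(508.5,128)],[(465,272),(487,271)])]:
    H=np.mean([ray(o[n][0],q,.008)[:2] for q in hs],0); W=np.mean([ray(o[n][0],q,.006)[:2] for q in ws],0)
    print(n,H.round(4),W.round(4),"len",np.hypot(*(W-H)).round(4)); A.append((H,W))
H,W=np.mean([a[0] for a in A],0),np.mean([a[1] for a in A],0)
d=W-H; L=np.hypot(*d); u=d/L; yaw=np.arctan2(u[1],u[0])
org=(H+.112*u+W-.066*u)/2
print("origin",org.round(4),"yaw",yaw.round(3)); assert .165<L<.192
g=org+.004*u; ori=[np.pi,0,np.pi+yaw]
effector.move_gripper(.058)
arm.move_ptp([*g,.12],ori)
arm.movel([*g,.04],.2); print("hit",arm.movel([*g,.0125],.06,guard=5),sensors.sense()["eef_pos"])
effector.move_gripper(0.0,60); print("width",sensors.sense()["grip_width"])
arm.movel([*g,.20],.2); arm.pause(.1)
s=sensors.sense(); print("width",s["grip_width"],s["t"],s["force"])
b=imaging.snapshot("wrist"); cv2.imwrite("pics/grasp.png",b[:,:,::-1])
E
```

```text
L [0.3594 0.02  ] [0.536  0.0278] len 0.1767
R [0.3588 0.0175] [0.5346 0.032 ] len 0.1764
origin [0.4702 0.0258] yaw 0.063
hit False [0.47385217 0.0261088  0.01213018]
width 0.024526659814076715
width 0.0244400761951448 24.6083 [ 0.06678288  0.37378244 -2.60227566]
```

View pics/grasp.png

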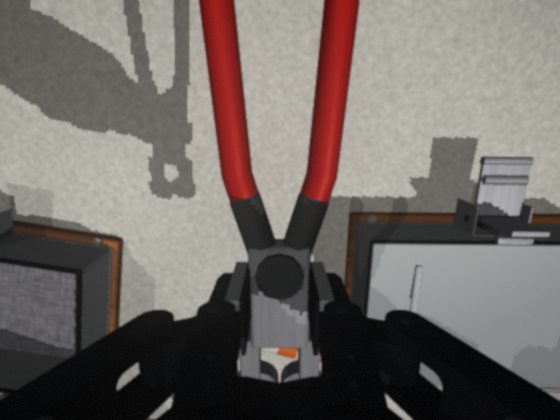

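The nippers are held squarely by the neck, with the pivot at (280,272), grip width 24.4 mm, and 2.6 N of weight on the wrist. Next I lay them in the right box.

```bash
python3 - <<'E'
from h import *
xy=w("R",-.005,-.027); ori=[np.pi,0,np.pi/2+BOX["R"][1]]
arm.move_ptp([*xy,.19],ori); arm.movel([*xy,.05],.2); arm.pause(.1)
print("hit",arm.movel([*xy,.022],.03,guard=3)); s=sensors.sense(); print(s["eef_pos"],s["force"],s["grip_width"])
effector.move_gripper(.055); arm.movel([*xy,.19],.2)
arm.movel([*w("R",-.10,-.027),.22],.25)
arm.pause(.1); print("t",sensors.sense()["t"],sensors.sense()["force"])
b=imaging.snapshot("side"); a=imaging.snapshot("wrist"); cv2.imwrite("pics/placed.png",np.hstack([a,b[80:360,150:400][:, :]if 0 else a[:,:0]])[:,:,::-1])
E
```

```text
hit True
[ 0.577433   -0.27687549  0.02872544] [-0.66197424  1.37001387  3.78303354] 0.024358600750846317
t 29.525 [ 0.2369658  -0.26241614 -0.15154502]
```

View pics/placed.png

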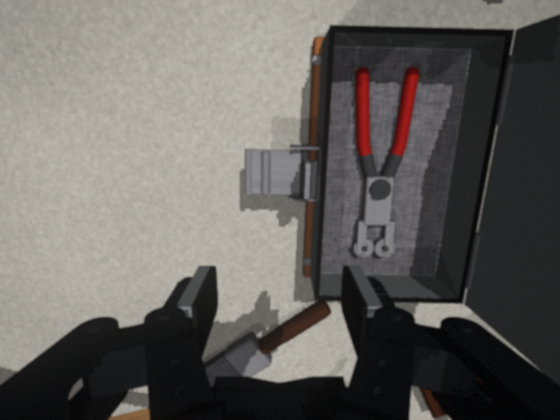

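The nippers lie flat along the box: handles at (362–412, 72), wheels at (375,248), all within the felt floor. Next I shut the lid from behind along its arc.

```bash
python3 - <<'E'
from h import *
n="R"; h=.003; hz=.065+h; r=.111; W=.011; ori=[np.pi,0,np.pi+BOX[n][1]]
def tcp(th,off=0.):
    x=.068-r*np.cos(th)+.005*np.sin(th); z=hz+r*np.sin(th)+.005*np.cos(th)
    return [*w(n,x+W+off),z+.011]
effector.move_gripper(0.0,30)
p=sensors.sense()["eef_pos"]; arm.movel([p[0],p[1],.27],.25)
st=tcp(1.6,.022); arm.move_ptp([st[0],st[1],.27],ori); arm.movel(st,.15); arm.pause(.15)
F0=np.mean([sensors.sense()["force"] for _ in range(5)],0); print("t",sensors.sense()["t"],"F0",F0.round(2))
for th in [1.55,1.4,1.25,1.1,.95,.8,.65,.5,.36,.24,.15]:
    hit=arm.movel(tcp(th),.12,guard=12); f=np.array(sensors.sense()["force"])-F0; print(th,hit,f.round(1).tolist())
    if hit: raise SystemExit("unexpected contact")
log=[]; fl=tcp(0.); z=sensors.sense()["eef_pos"][2]; xy=fl[:2]; pk=0
while z-fl[2]>-.005:
    z-=.001 if z-fl[2]>.003 else .0004
    k=min(1,max(0,(z-fl[2])/.017)); q=tcp(np.arcsin(max(0,min(1,(z-fl[2])/r))))
    arm.movel([q[0],q[1],z],.015); arm.pause(.02); f=fz()-F0[2]; log.append((round(float(z-fl[2])*1e3,1),round(float(f),1)))
    if f>(18 if z-fl[2]<.003 else 21): break
print(log); zend=z
e=sensors.sense()["eef_pos"]
arm.movel([e[0],e[1],z+.006],.04); arm.pause(.1); print("6mm up F",round(fz()-F0[2],2))
arm.movel([e[0],e[1],z+.03],.1); print("30mm up F",round(fz()-F0[2],2),"t",sensors.sense()["t"])
E
```

```text
t 32.65 F0 [-0.92  0.5   0.37]
1.55 False [2.4, -0.6, 0.9]
1.4 False [1.5, -0.1, 1.3]
1.25 False [2.2, 0.8, -0.5]
1.1 False [2.4, -0.1, 0.6]
0.95 False [1.9, 0.3, 2.1]
0.8 False [1.0, 0.1, 1.2]
0.65 False [1.1, -0.1, 1.6]
0.5 False [0.8, 0.3, 2.4]
0.36 False [-0.3, -0.4, 2.0]
0.24 False [0.8, 0.4, 2.4]
0.15 False [0.1, -0.5, 3.2]
[(15.6, 1.5), (14.6, 2.2), (13.6, 1.7), (12.6, 2.4), (11.6, 2.9), (10.6, 3.5), (9.6, 5.3), (8.6, 8.1), (7.6, 8.9), (6.6, 9.7), (5.6, 10.3), (4.6, 11.1), (3.6, 12.7), (2.6, 6.7), (2.2, 6.8), (1.8, 6.9), (1.4, 6.6), (1.0, 2.9), (0.6, 1.6), (0.2, 2.5), (-0.2, 2.5), (-0.6, 2.6), (-1.0, 4.2), (-1.4, 7.1), (-1.8, 8.7), (-2.2, 10.9), (-2.6, 12.7), (-3.0, 15.4), (-3.4, 16.3), (-3.8, 19.1)]
6mm up F 1.71
30mm up F -0.78 t 44.6583
```

Forces followed the expected pattern: a 12.7 N peak, a drop, then the seal to 19 N, with no push-back on lifting. Next I retreat and look.

```bash
python3 - <<'E'
from h import *
e=sensors.sense()["eef_pos"]; arm.movel([e[0],e[1],.25],.25)
arm.move_ptp([.42,.0,.27],[np.pi,0,np.pi]); arm.pause(.5)
a=imaging.snapshot("top"); b=imaging.snapshot("side"); s=sensors.sense(); print(s["t"],s["force"])
cv2.imwrite("pics/end.png",np.hstack([a[130:330,60:480],b[100:300,130:410]])[:,:,::-1])
E
```

```text
47.0583 [0.45263255 0.32217286 0.30923163]
```

View pics/end.png

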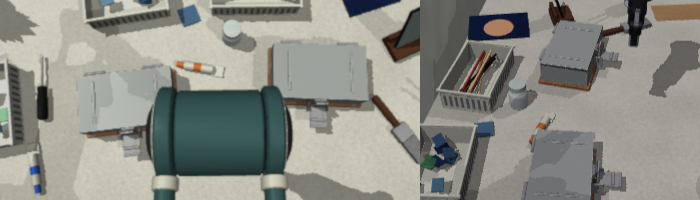

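Both lids are flat shut: the right one at (320,72) in the crop and the left one at (125,98). The bystanders have not moved and the arm is clear, so I hand in.

```bash
python3 -c "
from cell import hand_in; hand_in()"
```

```text
the job is handed in; nothing more can be done
```

The nippers are shut away in the right-hand box, and I left the left-hand box shut because its catch is too stiff. I handed the job in at about 47 s.

- **Left catch:** it still held at 15.8 N after 2.3 mm of travel, so it is out of limits. I did not push it further. The push went slightly past 15 N because of the step size.
- **Right catch:** it let go at about 5–6 N and the lid sprang up. I pressed on to 8 mm of travel, where the force was 6.6 N. I saw no clear force drop at the release, so the open lid in the picture is the evidence.
- **Nippers:** I gripped them by the neck and laid them flat on the felt inside the right box. The wrist picture showed them wholly inside, clear of the walls.
- **Shutting the lid:** the force peaked at 12.7 N, dropped, then reached 19.1 N on the seal, under the 25 N limit. The seal stopped the lid a little lower than I expected, because my estimate of the box height was off by about a millimetre.
- **Last checks:** I read 1.7 N at 6 mm up and about 0 N at 30 mm up after lifting off. The final pictures show both lids flat, no visible movement of the other items in view, and the arm touching nothing.

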